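Seat the cuvette in the sprung well of the measuring station

TASK

Put the square clear cuvette into the well of the measuring station on the worktop: lean it toward the spring pad, enter its lower edge first, push the pad back with that edge, straighten the cuvette upright and slide it fully home to the bottom, then let go. Work by feel and gently, pressing the cuvette against the station no harder than 25 N, and leave the bottles, the jar and the little dish where they stand.

Things in the scene. Friction and masses are not known exactly. Their poses are not given: they have to be found in the camera images.
- cuvette: square clear open-topped sample cuvette, 23.1 x 23.1 mm, 102 mm tall, 24 to 42 g, rigid, standing loose on the worktop right of the station. Origin: centre of its underside; z up its axis, x and y square to its faces. Take it by two opposite faces near the top: once home, only its upper 60 mm stand above the well's mouth
- station: grey measuring station fixed to the worktop, 128 x 92 mm, 46 mm high, with a display on its front (-x side, facing the robot). A dark steel block 60 x 50 mm, top 60 mm above the worktop, stands in its middle and holds the well; the block sits off its nominal place by up to 2 mm in x and 5 mm in y; it does not yield. Origin: on the worktop below point well; x to the back, y left, z up
- well (a point): nominal (not true: see station) mouth centre, station's axes. Well 42 mm deep, 24.7 mm wide in y, 1 mm chamfers at mouth; back wall at x=+13 mm; front: flat-topped bright spring pad, top 1 mm below mouth, face at x=-6, slides toward -x to a hard stop at x=-12, 2 N at rest, 3.5 N at stop. Gap 19 mm at rest: an upright cuvette cannot enter, nor one leaning toward +x
- dropper_1: small white dropper bottle, 27 mm wide, 85 mm tall, standing behind the station at the left; bystander. Origin: centre of its underside
- dropper_2: small white dropper bottle, 27 mm wide, 76 mm tall, standing behind the station at the right; bystander. Origin: centre of its underside
- sample_dish: small clear ribbed dish, 48 mm wide, 17 mm high, on the worktop between cuvette and station; bystander. Origin: centre of its underside
- reagent_jar_6: white screw-top jar, 66 mm wide, 125 mm tall, on the worktop at the back right; bystander. Origin: centre of its underside
Things that resemble listed ones, but are neither listed nor needed, are in the scene too. What is shaped like the cuvette but green or red is not meant.

How it is judged:
By the outcome, as a careful person would: the job done as asked, in the order asked, and still so for the second after the job is handed in, with the robot touching nothing.
It also fails if it takes over 67 s, if anything falls off the work surface, if the arm or the gripper's body presses on something with over 40 N, if the wrist force passes 120 N, or if a joint passes its speed limit or range.

ROBOT

A 7-joint arm with a two-finger parallel gripper is mounted at the origin on a cart in front of the work surface, level with it; the furniture and walls round the work are solid. World frame = base frame: x ahead of the robot, y to its left, z up, the work surface at z = 0. Lengths are in m, angles in rad, forces in N, time in s.
With the tool pointing down it reaches from about 0.35 to 0.9 m from the base axis. Payload 8.1 kg.
Tool frame: the origin (TCP) lies midway between the tips of the shut fingers; the grasp point (between the pads) lies 19 mm behind it; z points along the fingers, y is the line along which they close (so a half turn about z gives the same grasp; the last joint's range is limited). The gripper opens to 85 mm and grips with 20 to 120 N. Pads are 22 mm wide; open, the fingers measure 114 mm over their backs; the gripper's body (76 mm by 85 mm) begins 54 mm behind the grasp point. The pads swing forward as they close: fully open they stand 13 mm farther back than shut.
Start: joints at [1.165, 0.434, 0.025, 1.573, -0.012, 1.134, -0.075], TCP at [0.186, -0.597, 0.231] pointing down, gripper open.
Joint ranges: [-2.62, 2.62], [-0.44, 2.09], [-1.27, 1.32], [0.08, 2.57], [-1.32, 4.46], [0.12, 2], [-2.74, 2.74]. Speed limits (rad/s): [2.22, 2.22, 3.01, 3.01, 3.14, 3.14, 3.14].

INTERFACE

Orientations are given as [roll, pitch, yaw] about the fixed x, y, z axes, in that order (R = Rz(yaw) Ry(pitch) Rx(roll)).
In Python, from rig import * gives the robot as it stands. The module is installed in compiled form; this text tells all that it offers.
- The arm moves only by the tool send_rows, never from a script. Its argument "series" is a list of rows, each a list of 7 numbers: the shift along the tool's x, y, z each as a share of 50 mm, from -1 to 1, then the turn, a rotation vector about the tool's x, y, z each as a share of 120 degrees, from -1 to 1, then the opening, from -1 (shut) to 1 (fully open). A call has 1 to 20 rows; each row shifts and turns the commanded pose from where the row before left it, along the tool's axes as they then stand; what a row does not reach is not made up. A row lasts 1/10 s, in which the tool goes at most 50 mm and 8.59 degrees, less where a joint would pass 70% of its speed; a pose out of reach is approached as far as the arm can. A call with a number of a shift or a turn outside -1 to 1 is refused whole. A call with a gripper value outside its range is refused whole. The fingers move at their own pace and stop on an object; "grip_force" is the grip in N (left out, the last holds). Time passes only in rows, so rows that do not move let the fingers close. It gives the time, the measured TCP pose, the force, the opening and the grip force at its end, in the units of the state.
- sense(): the state, without advancing time (a new reading comes with each control period).
- camera(name): name is "side" or "top" or "wrist"; returns (picture, depth): 420x560x3 uint8, red, green, blue; 420x560 float32, m along the optical axis (not along the pixel's ray), 0 where there is no reading.
- camera_model(name): a dict with "fx", "fy", "cx", "cy" (pixels), "cam_to_world" (4x4, takes a point from camera to world coordinates). Camera axes: x right, y up, looking along -z (the intrinsics and any distortion apply to the point x, -y, -z); pixel columns grow to the right and rows downward; lengths in m; the calibration is good to about 2 mm. A picture is of the moment at which its call begins: read the wrist's pose just before it. camera_model takes no time and is no camera call; for the wrist camera it gives the pose at the moment of the call.
- sign_off(): hands the job in; it is judged then, once.
The state is a dict: "t": time; "joint_positions": joint angles; "qd": joint speeds; "joint_torque": joint torques, N m; "tool_pos": TCP position; "orientation": TCP orientation; "force": force on the tool from outside, world axes, zero at the start; "wrist_torque": the same for the moment, N m; "opening": opening from 0.0 (shut) to 1.0 (fully open); "grip_force": force on a finger pad.
Only numpy, scipy, OpenCV 4.12 (cv2) and the standard library are available. Lean on these libraries where they do the work, as an engineer would, in place of code of your own. Each camera call takes 0.05 s, during which the arm holds its last target. There are 200 camera calls.

## Working session

There is one attempt and no reset: what is moved stays moved. The work goes in short steps, Python scripts to look and compute and a tool call to move; the robot and the scene stay as the last step left them, time stands still between calls to the robot, and variables do not carry over. Pictures are saved under pics/ and viewed, at most 10 in all, crops included, and the job is handed in when it is done.

Besides the shell and the picture viewer there is one more tool, called after ">>>" as name([rows], argument=value, ...), one row to a line, values as JSON. send_rows: Moves the arm, as the interface text tells. Shift numbers are shares of 50 mm and turn numbers shares of 120 degrees, none past 1 either way. Its arguments: {"type":"object","properties":{"series":{"type":"array","items":{"type":"array","items":{"type":"number","minimum":-1,"maximum":1}}},"grip_force":{"type":"number"}},"required":["series"]}

```bash
mkdir -p pics
cat > h.py <<'E'
from rig import *
import numpy as np, cv2
from scipy.spatial.transform import Rotation as R
def snap(n,f):
    p,d=camera(n); m=camera_model(n); cv2.imwrite('pics/'+f+'.png',p[:,:,::-1]); np.savez('pics/'+f+'.npz',p=p,d=d,T=m['cam_to_world'],k=[m['fx'],m['fy'],m['cx'],m['cy']]); print(n,{k:v for k,v in m.items() if k!='cam_to_world'},np.round(m['cam_to_world'],3).tolist())
def ray(f,u,v):
    z=np.load('pics/'+f+'.npz'); fx,fy,cx,cy=z['k']; r=np.array([(u-cx)/fx,-(v-cy)/fy,-1]); T=z['T']; return T[:3,3],T[:3,:3]@r
def atz(f,u,v,h):
    o,r=ray(f,u,v); return np.round(o+r*(h-o[2])/r[2],4)
def atd(f,u,v):
    z=np.load('pics/'+f+'.npz'); o,r=ray(f,u,v); return np.round(o+r*z['d'][int(v),int(u)],4)
E
python3 - <<'E'
from h import *
snap('top','t0'); snap('side','s0'); s=sense(); print({k:np.round(v,3).tolist() for k,v in s.items()})
E
```

```text
top {'fx': 424.4386652539406, 'fy': 424.4386652539406, 'cx': 275.0595044556281, 'cy': 215.55188517379943} [[0.025, 0.981, -0.191, 0.402], [-1.0, 0.025, -0.002, -0.136], [0.003, 0.191, 0.982, 1.007], [0.0, 0.0, 0.0, 1.0]]
side {'fx': 447.04701124951555, 'fy': 447.04701124951555, 'cx': 287.9132931933725, 'cy': 212.35195013152713} [[-0.967, 0.146, -0.209, 0.412], [-0.255, -0.541, 0.801, 0.582], [0.004, 0.828, 0.56, 0.555], [0.0, 0.0, 0.0, 1.0]]
{'t': 0.1, 'joint_positions': [1.165, 0.435, 0.025, 1.574, -0.012, 1.134, -0.075], 'qd': [0.002, -0.002, -0.0, -0.002, -0.0, -0.0, 0.001], 'joint_torque': [0.004, -67.176, 1.028, -31.69, 0.016, 0.007, -0.0], 'tool_pos': [0.186, -0.596, 0.231], 'orientation': [-3.14, 0.0, 0.303], 'force': [0.398, -0.082, 0.944], 'wrist_torque': [0.004, -0.004, -0.028], 'grip_force': 0.0, 'opening': 1.001}
```

View pics/t0.png

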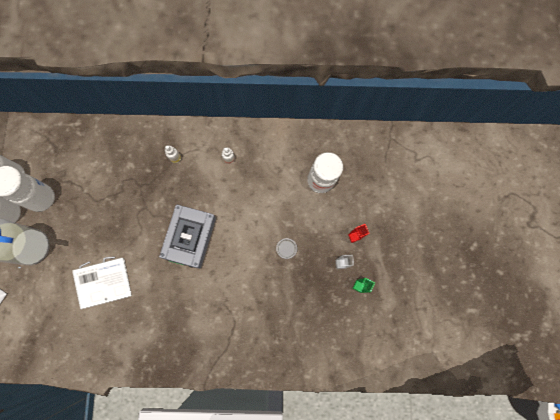

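View pics/s0.png

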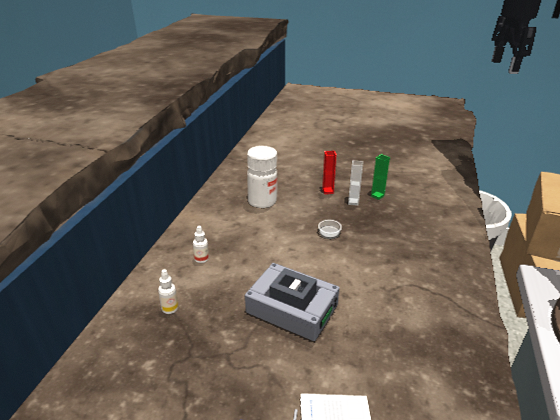

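The top view shows the station at about (187,236), the clear cuvette at (344,261) between red (358,233) and green (364,286), and the dish at (286,248). The side view shows the station's bright pad at (294,285) and the cuvette base at (354,202). Next I'll enlarge these.

Run:
```python
from h import *
a=cv2.imread('pics/t0.png'); b=cv2.imread('pics/s0.png')
c=lambda im,x,y,w,h:cv2.resize(im[y:y+h,x:x+w],(400,300),interpolation=cv2.INTER_CUBIC)
g=np.vstack([np.hstack([c(a,140,200,100,75),c(a,310,220,80,60)]),np.hstack([c(b,240,255,100,75),c(b,310,145,80,60)])])
cv2.imwrite('pics/c1.png',g)
```

```text
(no output)
```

View pics/c1.png

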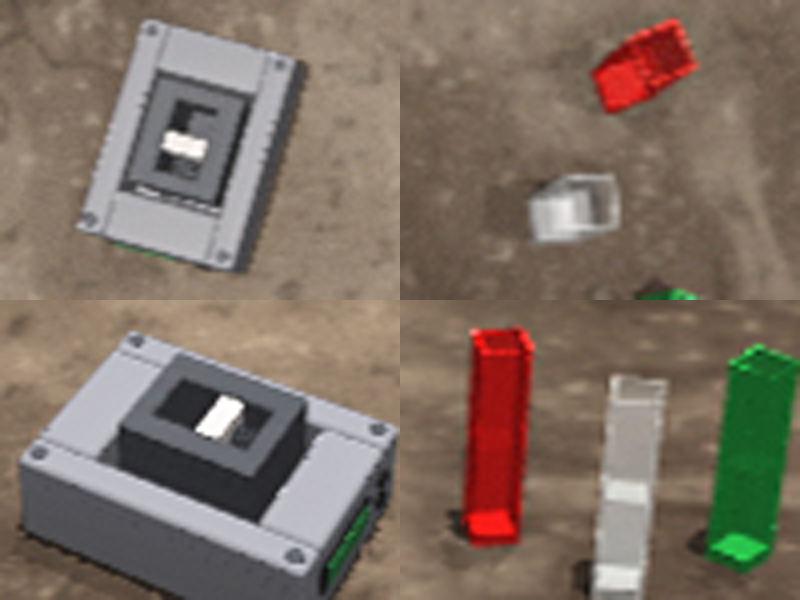

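The station's outline is clear, with the display at the bottom (-x) and the pad bright at crop (185,145). The cuvette's rim spans roughly (566..620,176..228) in the crop.

Run:
```python
from h import *
P=lambda u,v:(140+u/4,200+v/4)
Q=lambda u,v:(310+(u-400)/5,220+v/5)
c=np.array([atz('t0',*P(*p),.046) for p in [(142,20),(298,60),(240,272),(78,230)]]);print('stn',c.tolist(),c.mean(0))
print('yaw', [np.degrees(np.arctan2(*(c[a]-c[b])[[1,0]])) for a,b in [(0,3),(1,2)]],[np.linalg.norm(c[a]-c[b]) for a,b in [(0,3),(1,2),(0,1)]])
c=np.array([atz('t0',*P(*p),.06) for p in [(157,75),(250,93),(218,205),(125,190)]]);print('blk',c.tolist(),c.mean(0))
print('pad',atz('t0',*P(185,145),.059))
c=np.array([atz('t0',*Q(*p),.102) for p in [(568,176),(613,175),(620,220),(573,228)]]);print('rim',c.tolist(),c.mean(0))
c=np.array([atz('t0',*Q(*p),.0) for p in [(530,200),(578,193),(584,236),(536,242)]]);print('base',c.tolist(),c.mean(0))
print('red',atz('t0',358,233,.05),'green',atz('t0',364,286,.05),'dish',atz('t0',286.5,248.5,.017))
# side view
S=lambda u,v:(310+(u-400)/5,145+(v-300)/5)
c=np.array([atz('s0',*S(*p),.102) for p in [(612,378),(645,376),(665,381),(660,402),(612,403)]]);print('siderim',c.tolist())
S=lambda u,v:(240+u/4,255+(v-300)/4)
for n,h,l in [('stn',.046,[(132,332),(400,430),(300,570),(22,460)]),('blk',.06,[(180,352),(303,398),(245,474),(120,420)])]:
  c=np.array([atz('s0',*S(*p),h) for p in l]);print(n,c.tolist(),c.mean(0))
s=sense();T=camera_model('wrist')['cam_to_world'];M=np.eye(4);M[:3,:3]=R.from_euler('xyz',s['orientation']).as_matrix();M[:3,3]=s['tool_pos'];print(np.round(np.linalg.inv(M)@T,3).tolist())
```

```text
stn [[0.6082, 0.097, 0.046], [0.5869, 0.0055, 0.046], [0.4646, 0.0318, 0.046], [0.4859, 0.1247, 0.046]] [0.5364  0.06475 0.046  ]
yaw [np.float64(-12.761736244891935), np.float64(-12.136342974107462)] [np.float64(0.12539768737899432), np.float64(0.12509588322562815), np.float64(0.09394647412223622)]
blk [[0.5735, 0.0829, 0.06], [0.5645, 0.0296, 0.06], [0.5006, 0.0438, 0.06], [0.5077, 0.0963, 0.06]] [0.536575 0.06315  0.06    ]
pad [0.5341 0.0646 0.059 ]
rim [[0.4957, -0.2826, 0.102], [0.4966, -0.3018, 0.102], [0.4775, -0.3045, 0.102], [0.4736, -0.2845, 0.102]] [ 0.48585 -0.29335  0.102  ]
base [[0.4945, -0.281, 0.0], [0.4983, -0.3038, 0.0], [0.4781, -0.3065, 0.0], [0.4747, -0.2838, 0.0]] [ 0.4864   -0.293775  0.      ]
red [ 0.5526 -0.3241  0.05  ] green [ 0.4336 -0.336   0.05  ] dish [ 0.5169 -0.1628  0.017 ]
siderim [[0.4967, -0.2975, 0.102], [0.483, -0.3032, 0.102], [0.474, -0.3007, 0.102], [0.4738, -0.2808, 0.102], [0.4935, -0.2745, 0.102]]
stn [[0.5873, 0.013, 0.046], [0.4647, 0.0433, 0.046], [0.4887, 0.1269, 0.046], [0.6077, 0.0993, 0.046]] [0.5371   0.070625 0.046   ]
blk [[0.5596, 0.0357, 0.06], [0.5042, 0.0499, 0.06], [0.517, 0.0976, 0.06], [0.572, 0.0813, 0.06]] [0.5382   0.066125 0.06    ]
[[0.0, 0.949, 0.314, 0.082], [1.0, -0.001, 0.001, 0.0], [0.001, 0.314, -0.949, -0.142], [0.0, 0.0, 0.0, 1.0]]
```

>>> send_rows([
  [0.63,-0.333,0.05,0,0,0,0.6],
  [0.63,-0.333,0.05,0,0,0,0.6],
  [0.63,-0.333,0.05,0,0,0,0.6],
  [0.63,-0.333,0.05,0,0,0,0.6],
  [0.63,-0.333,0.05,0,0,0,0.6],
  [0.63,-0.333,0.05,0,0,0,0.6],
  [0.63,-0.333,0.05,0,0,0,0.6],
  [0.63,-0.333,0.05,0,0,0,0.6],
  [0.63,-0.333,0.05,0,0,0,0.6],
  [0.63,-0.333,0.05,0,0,0,0.6],
  [0.63,-0.333,0.05,0,0,0,0.6],
  [0.63,-0.333,0.05,0,0,0,0.6],
  [0,0,0,0,0,0,0.6],
  [0,0,0,0,0,0,0.6],
])

```text
t: 1.5
tool_pos: [0.4878, -0.2924, 0.2008]
orientation: [-3.141, 0.001, 0.305]
force: [0.4, -0.2, -0.4]
opening: 0.798
grip_force: 0.0
```

Run:
```python
from h import *
print(np.round(np.r_[sense()['tool_pos'],sense()['orientation']],4)); snap('wrist','w1')
a=cv2.imread('pics/w1.png'); cv2.imwrite('pics/w1b.png',cv2.resize(a,(800,600),interpolation=cv2.INTER_CUBIC))
```

```text
[ 4.878e-01 -2.924e-01  2.008e-01 -3.141e+00  8.000e-04  3.048e-01]
wrist {'fx': 363.9633479510893, 'fy': 363.9633479510893, 'cx': 275.86618859225376, 'cy': 209.1517474231779} [[0.298, 0.906, 0.301, 0.566], [-0.954, 0.283, 0.093, -0.269], [-0.001, -0.315, 0.949, 0.343], [0.0, 0.0, 0.0, 1.0]]
```

View pics/w1b.png

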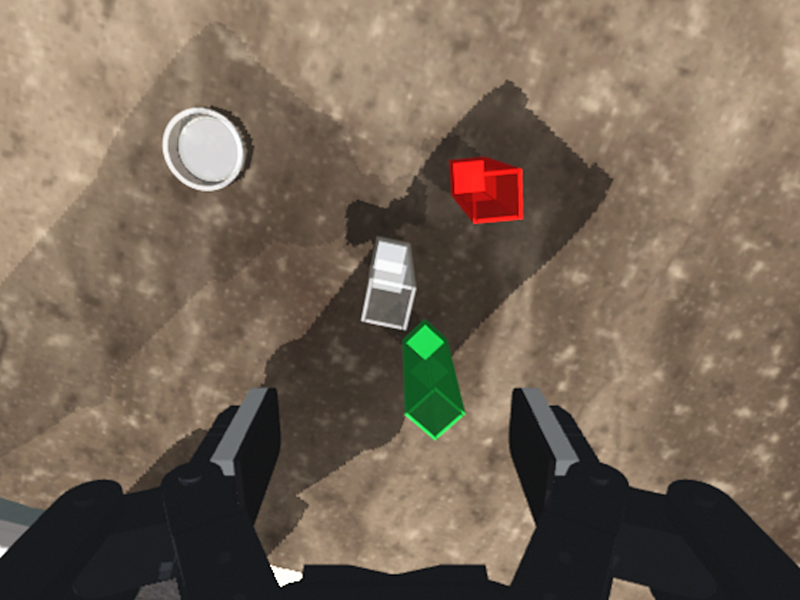

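The wrist view shows the clear cuvette's rim at (372,281),(415,288),(407,329),(362,321) in the 800-px picture. Green stands well off to the lower right and the dish at (205,148).

```bash
cat >> h.py <<'E'
def go(p,rpy=None):
    s=sense(); A=R.from_euler('xyz',s['orientation']); d=A.inv().apply(np.array(p)-s['tool_pos'])
    print('shift mm',np.round(d*1e3,1),'units',np.round(d/.05,3), 'turn deg', None if rpy is None else np.round(np.degrees((A.inv()*R.from_euler('xyz',rpy)).as_rotvec()),2))
E
python3 - <<'E'
from h import *
c=np.array([atz('w1',u*.7,v*.7,.102) for u,v in [(372,281),(415,288),(407,329),(362,321)]]);print(c.tolist(),c.mean(0))
e=[c[0]-c[3],c[1]-c[2],]; f=[c[0]-c[1],c[3]-c[2]]
y=[np.arctan2(v[1],v[0]) for v in e]+[np.arctan2(-v[0],v[1]) for v in f]; print(y,[np.linalg.norm(v) for v in e+f])
m=c.mean(0); go([m[0],m[1],.15],[np.pi,0,np.mean(y)])
E
```

```text
[[0.4947, -0.2801, 0.102], [0.4975, -0.301, 0.102], [0.476, -0.3038, 0.102], [0.4734, -0.2812, 0.102]] [ 0.4854   -0.291525  0.102   ]
[np.float64(0.05159735468523673), np.float64(0.1295036904693313), np.float64(0.13317829498489608), np.float64(0.11454069679668089)] [np.float64(0.021328384842739485), np.float64(0.02168155898453801), np.float64(0.021086725682286454), np.float64(0.022749065914889788)]
shift mm [-0.8 -2.4 51. ] units [-0.017 -0.049  1.019] turn deg [-0.    0.06 11.2 ]
```

>>> send_rows([
  [-0.01,-0.025,0,0,0,0.047,0.6],
  [-0.01,-0.025,0.1,0,0,0.047,0.6],
  [0,0,0.5,0,0,0,0.6],
  [0,0,0.5,0,0,0,0.6],
  [0,0,0.5,0,0,0,0.6],
  [0,0,0.4,0,0,0,0.6],
  [0,0,0.4,0,0,0,0.6],
  [0,0,0.3,0,0,0,0.6],
  [0,0,0.16,0,0,0,0.6],
  [0,0,0,0,0,0,-1],
  [0,0,0,0,0,0,-1],
  [0,0,0,0,0,0,-1],
  [0,0,0,0,0,0,-1],
  [0,0,0,0,0,0,-1],
  [0,0,0,0,0,0,-1],
  [0,0,0,0,0,0,-1],
  [0,0,0,0,0,0,-1],
], grip_force=30)

```text
t: 3.25
tool_pos: [0.4864, -0.2912, 0.0589]
orientation: [3.141, -0.001, 0.106]
force: [-0.6, -0.2, 6.4]
opening: 0.268
grip_force: 34.9
```

>>> send_rows([
  [0,0,-0.2,0,0,0,-1],
  [0,0,-0.5,0,0,0,-1],
  [0,0,-0.6,0,0,0,-1],
  [0,0,-0.6,0,0,0,-1],
  [0,0,-0.6,0,0,0,-1],
  [0,0,-0.5,0,0,0,-1],
  [0.04,-0.74,0,0,0,0,-1],
  [0.04,-0.74,0,0,0,0,-1],
  [0.04,-0.74,0,0,0,0,-1],
  [0.04,-0.74,0,0,0,0,-1],
  [0.04,-0.74,0,0,0,0,-1],
  [0.04,-0.74,0,0,0,0,-1],
  [0.04,-0.74,0,0,0,0,-1],
  [0.04,-0.74,0,0,0,0,-1],
  [0.04,-0.74,0,0,0,0,-1],
  [0.04,-0.74,0,0,0,0,-1],
  [0,0,0,0,0,0.052,-1],
  [0,0,0,0,0,0.052,-1],
  [0,0,0,0,0,0.052,-1],
  [0,0,0,0,0,0,-1],
], grip_force=40)

```text
t: 5.25
tool_pos: [0.4666, 0.0791, 0.2087]
orientation: [3.141, -0.0, -0.222]
force: [-0.4, -0.8, -0.3]
opening: 0.265
grip_force: 39.4
```

Run:
```python
from h import *
s=sense();print(np.round(np.r_[s['tool_pos'],s['orientation'],s['force']],4)); snap('wrist','w2')
a=cv2.imread('pics/w2.png'); cv2.imwrite('pics/w2b.png',cv2.resize(a,(800,600),interpolation=cv2.INTER_CUBIC))
```

```text
[ 4.6660e-01  7.9100e-02  2.0870e-01  3.1415e+00 -3.0000e-04 -2.2220e-01
 -4.0520e-01 -8.0790e-01 -2.5660e-01]
wrist {'fx': 363.9633479510893, 'fy': 363.9633479510893, 'cx': 275.86618859225376, 'cy': 209.1517474231779} [[-0.216, 0.927, 0.307, 0.547], [-0.976, -0.205, -0.069, 0.062], [-0.001, -0.314, 0.949, 0.351], [0.0, 0.0, 0.0, 1.0]]
```

View pics/w2b.png

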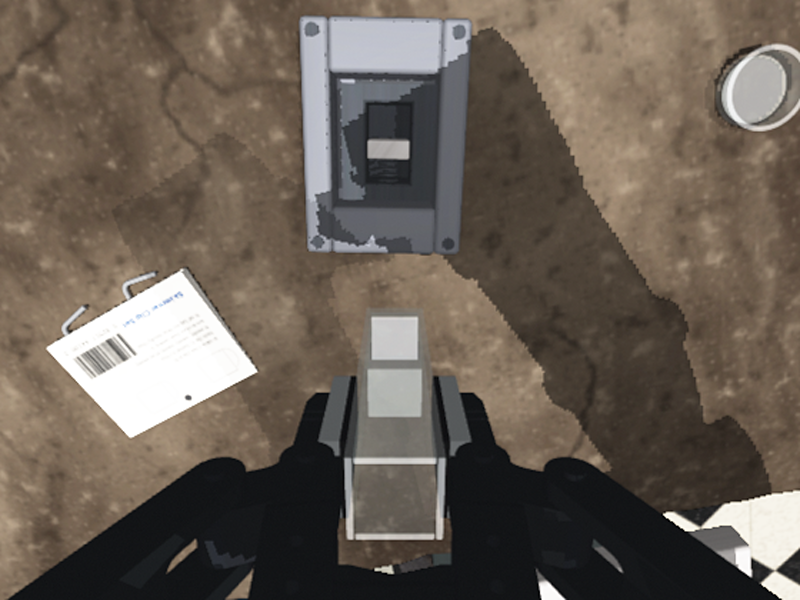

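The wrist view shows the block with well (366..411,103..185) and the pad at (388,149), and the cuvette held straight with its underside at (372..418,316..360). I'll enlarge both.

Run:
```python
from h import *
a=cv2.imread('pics/w2.png')
l=cv2.resize(a[45:150,230:310],None,fx=5.7,fy=5.7,interpolation=cv2.INTER_CUBIC)[:598]
r=cv2.resize(a[210:300,245:305],None,fx=5.7,fy=5.7,interpolation=cv2.INTER_CUBIC)
r=np.vstack([r,np.zeros((598-r.shape[0],r.shape[1],3),np.uint8)])
g=np.hstack([l,r]); g=np.clip(g.astype(float)*1.6,0,255).astype(np.uint8); print(g.shape); cv2.imwrite('pics/c2.png',g)
```

```text
(598, 798, 3)
```

View pics/c2.png

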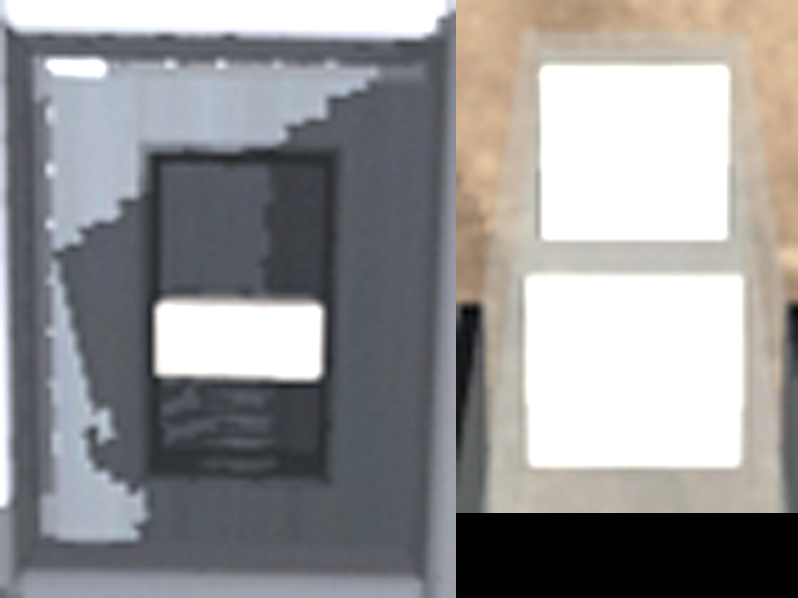

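Run:
```python
from h import *
s=sense(); A=R.from_euler('xyz',s['orientation']); t=s['tool_pos']
P=lambda u,v:(230+(u+.5)/5.7-.5,45+(v+.5)/5.7-.5)
def show(n,w): print(n,w,'tool mm',np.round(A.inv().apply(w-t)*1e3,1))
for n,u,v,h in [('backwall L',150,155,.06),('backwall R',337,155,.06),('padL',154,298,.059),('padR',324,298,.059),('padfrontL',154,380,.059),('padfrontR',322,380,.059),('wellfrontL',150,475,.06),('wellfrontR',330,475,.06),('blk',42,58,.06),('blk',428,63,.06),('blk',42,545,.06),('blk',415,565,.06)]: show(n,atz('w2',*P(u,v),h))
for u,v in [(306,19),(470,19),(460,252),(307,252)]: show('stn',atz('w2',u*.7,v*.7,.046))
Q=lambda u,v:(245+(u-456+.5)/5.7-.5,210+(v+.5)/5.7-.5)
zb=t[2]-.0589
for u,v in [(346,458),(444,458),(442,538),(348,538)]: show('rim',atz('w2',u*.7,v*.7,zb+.102))
for u,v in [(522,33),(748,33),(522+0,240),(540,65),(728,65),(540,240),(728,240)]: show('base',atz('w2',*Q(u,v),zb))
```

```text
backwall L [0.5619 0.074  0.06  ] tool mm [ 94.1 -15.7 148.7]
backwall R [0.5566 0.05   0.06  ] tool mm [ 94.1   8.9 148.7]
padL [0.5444 0.0777 0.059 ] tool mm [ 76.2 -15.5 149.7]
padR [0.5394 0.0554 0.059 ] tool mm [ 76.1   7.4 149.7]
padfrontL [0.534  0.0802 0.059 ] tool mm [ 65.5 -15.7 149.7]
padfrontR [0.529  0.0579 0.059 ] tool mm [ 65.4   7.2 149.7]
wellfrontL [0.5218 0.0836 0.06  ] tool mm [ 52.8 -16.3 148.7]
wellfrontR [0.5165 0.0595 0.06  ] tool mm [ 52.9   8.3 148.7]
blk [0.5764 0.0849 0.06  ] tool mm [105.8 -29.4 148.7]
blk [0.565  0.0362 0.06  ] tool mm [105.3  20.6 148.7]
blk [0.5158 0.1005 0.06  ] tool mm [ 43.3 -31.5 148.7]
blk [0.5019 0.0504 0.06  ] tool mm [ 40.6  20.4 148.7]
stn [0.6093 0.0956 0.046 ] tool mm [135.6 -47.  162.7]
stn [0.5907 0.0116 0.046 ] tool mm [135.7  39.  162.7]
stn [0.4687 0.0389 0.046 ] tool mm [ 10.7  38.8 162.7]
stn [0.4886 0.1285 0.046 ] tool mm [ 10.7 -53.  162.7]
rim [0.4806 0.0876 0.2518] tool mm [ 11.8 -11.3 -43.1]
rim [0.4759 0.0662 0.2518] tool mm [ 11.8  10.6 -43.1]
rim [0.4541 0.0708 0.2518] tool mm [-10.4  10.8 -43.1]
rim [0.4589 0.0926 0.2518] tool mm [-10.5 -11.5 -43.1]
base [0.4807 0.0885 0.1498] tool mm [ 11.7 -12.2  58.9]
base [0.4757 0.0658 0.1498] tool mm [11.7 11.  58.9]
base [0.458  0.0939 0.1498] tool mm [-11.7 -12.6  58.9]
base [0.4769 0.0875 0.1498] tool mm [  8.2 -10.4  58.9]
base [0.4727 0.0685 0.1498] tool mm [ 8.2  9.  58.9]
base [0.4576 0.092  0.1498] tool mm [-11.6 -10.6  58.9]
base [0.4533 0.0725 0.1498] tool mm [-11.6   9.3  58.9]
```

>>> send_rows([
  [0.47,-0.022,0,0,0,0,-1],
  [0.47,-0.022,0,0,0,0,-1],
  [0.47,-0.022,0,0,0,0,-1],
  [0,0,0.5,0,0.05,0,-1],
  [0,0,0,0,0.05,0,-1],
  [0,0,0,0,0.05,0,-1],
  [0,0,0,0,0,0,-1],
  [0,0,0,0,0,0,-1],
])

```text
t: 6.1
tool_pos: [0.5362, 0.067, 0.1838]
orientation: [3.141, -0.313, -0.218]
force: [0.3, 0.1, 0.2]
opening: 0.269
grip_force: 39.4
```

```bash
cat >> h.py <<'E'
# well frame: from w2 measurement, tool pose then (0.4666,0.0791), yaw -0.2222, well at tool (81.7,-3.3)
YAW=-0.2222; WX,WY=81.7,-3.3
def well():
    c,s=np.cos(YAW),np.sin(YAW); return np.array([.4666,.0791])+1e-3*(WX*np.array([c,s])+WY*np.array([s,-c]))
def st():  # state in station axes (mm): TCP, tilt, lower edge L, right lower edge
    s=sense(); Rz=R.from_euler('z',YAW).inv(); A=Rz*R.from_euler('xyz',s['orientation'])
    t=Rz.apply(np.r_[s['tool_pos'][:2]-well(),s['tool_pos'][2]])*1e3
    z=A.as_matrix()[:,2]
    L=t+A.apply([-11.05,0,58.9]); Q=t+A.apply([12.05,0,58.9])
    print('t',round(s['t'],2),'tcp',np.round(t,1),'tilt',round(np.degrees(np.arctan2(z[0],-z[2])),2),'rest',np.round(np.degrees(A.as_euler('xyz')),1),'L',np.round(L,1),'Q',np.round(Q,1),'F',np.round(Rz.apply(s['force']),1),'M',np.round(Rz.apply(s['wrist_torque']),2),'grip',round(s['grip_force'],1),round(s['opening'],3))
    return t,A,L
def toL(L1,tilt):  # shift needed (station mm -> tool units), after turning to tilt about tool y
    t,A,L=st(); th=np.radians(tilt); c,s=np.cos(th),np.sin(th)
    X=np.array([c,0,s]);Z=np.array([s,0,-c]); tn=np.array(L1)+11.05*X-58.9*Z; d=tn-t
    print('total shift in tool axes now, units',np.round(A.inv().apply(d)/50,3),'turn units',round((tilt-np.degrees(np.arctan2(A.as_matrix()[0,2],-A.as_matrix()[2,2])))/120,4))
E
python3 - <<'E'
from h import *
toL([-3.5,0,75],18)
E
```

```text
t 6.1 tcp [-11.2   0.2 183.8] tilt 17.93 rest [179.9 -17.9   0.3] L [ -3.5   0.2 124.4] Q [ 18.4   0.3 131.5] F [0.3 0.2 0.2] M [-0.03  0.37 -0.01] grip 39.4 0.269
total shift in tool axes now, units [-0.304  0.004  0.939] turn units 0.0006
```

>>> send_rows([
  [-0.12,0,0.37,0,0,0,-1],
  [-0.12,0,0.37,0,0,0,-1],
  [-0.12,0,0.37,0,0,0,-1],
  [0,0,0,0,0,0,-1],
])

```text
t: 6.5
tool_pos: [0.5364, 0.0658, 0.1232]
orientation: [3.139, -0.31, -0.221]
force: [-0.3, 0.8, -0.1]
opening: 0.266
grip_force: 39.4
```

Run:
```python
from h import *
st(); snap('wrist','w3'); snap('side','s3')
a=cv2.imread('pics/w3.png');b=cv2.imread('pics/s3.png')
l=cv2.resize(a[150:420,180:390],(466,600),interpolation=cv2.INTER_CUBIC)
r=cv2.resize(b[200:340,240:318],(334,600),interpolation=cv2.INTER_CUBIC)
cv2.imwrite('pics/c3.png',np.hstack([l,r]))
```

```text
t 6.5 tcp [-10.7  -0.9 123.2] tilt 17.79 rest [ 1.798e+02 -1.780e+01  1.000e-01] L [-3.2 -1.  63.7] Q [18.8 -1.  70.8] F [-0.5  0.7 -0.1] M [-0.01  0.42  0.03] grip 39.4 0.266
wrist {'fx': 363.9633479510893, 'fy': 363.9633479510893, 'cx': 275.86618859225376, 'cy': 209.1517474231779} [[-0.219, 0.976, 0.008, 0.571], [-0.976, -0.219, -0.001, 0.059], [0.001, -0.008, 1.0, 0.285], [0.0, 0.0, 0.0, 1.0]]
side {'fx': 447.04701124951555, 'fy': 447.04701124951555, 'cx': 287.9132931933725, 'cy': 212.35195013152713} [[-0.967, 0.146, -0.209, 0.412], [-0.255, -0.541, 0.801, 0.582], [0.004, 0.828, 0.56, 0.555], [0.0, 0.0, 0.0, 1.0]]
```

View pics/c3.png

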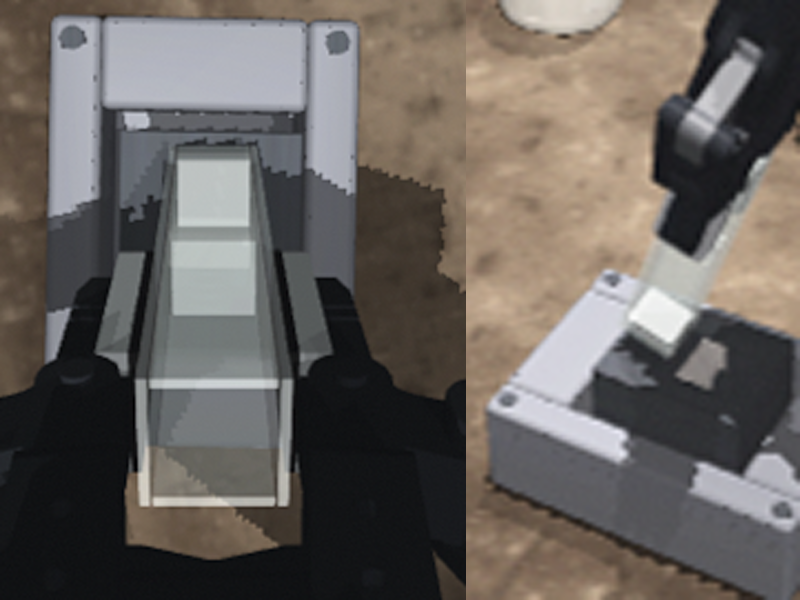

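The wrist view shows the cuvette's lower end centred about 1 mm right of the block's centre line. The side view shows it leaning toward the robot just above the mouth. I'll correct y, then lower.

>>> send_rows([
  [0,-0.02,0,0,0,0,-1],
  [-0.01,0,0.03,0,0,0,-1],
  [-0.01,0,0.03,0,0,0,-1],
  [0,0,0,0,0,0,-1],
  [0,0,0,0,0,0,-1],
])

```text
t: 7.1
tool_pos: [0.5366, 0.0678, 0.1219]
orientation: [3.142, -0.314, -0.221]
force: [0.1, -0.2, -0.5]
opening: 0.269
grip_force: 39.4
```

```bash
python3 -c "
from h import *
toL([-3.5,0,56],18)"
```

```text
t 7.1 tcp [-11.    1.1 121.9] tilt 18.01 rest [ 1.8e+02 -1.8e+01  1.0e-01] L [-3.3  1.1 62.5] Q [18.7  1.1 69.6] F [ 0.1 -0.1 -0.5] M [-0.02  0.3  -0.03] grip 39.4 0.269
total shift in tool axes now, units [-0.044  0.021  0.122] turn units -0.0001
```

>>> send_rows([
  [-0.01,0,0.03,0,0,0,-1],
  [-0.01,0,0.03,0,0,0,-1],
  [0,0,0,0,0,0,-1],
])

```text
t: 7.4
tool_pos: [0.5363, 0.0676, 0.1183]
orientation: [3.141, -0.314, -0.221]
force: [0.4, -0.7, -0.5]
opening: 0.265
grip_force: 39.3
```

>>> send_rows([
  [-0.01,0,0.03,0,0,0,-1],
  [0,0,0,0,0,0,-1],
])

```text
t: 7.6
tool_pos: [0.5364, 0.0676, 0.1168]
orientation: [3.141, -0.314, -0.221]
force: [-0.5, -0.4, -1.1]
opening: 0.267
grip_force: 39.4
```

>>> send_rows([
  [-0.01,0,0.03,0,0,0,-1],
  [0,0,0,0,0,0,-1],
])

```text
t: 7.8
tool_pos: [0.5364, 0.0675, 0.1152]
orientation: [3.141, -0.314, -0.221]
force: [0.0, -0.8, -0.9]
opening: 0.265
grip_force: 39.4
```

```bash
python3 -c "
from h import *
toL([-3.5,0,56],18)"
```

```text
t 7.8 tcp [-11.1   0.8 115.2] tilt 17.98 rest [ 1.8e+02 -1.8e+01  1.0e-01] L [-3.4  0.8 55.8] Q [18.6  0.8 62.9] F [ 0.2 -0.8 -0.9] M [-0.34  0.18 -0.14] grip 39.4 0.265
total shift in tool axes now, units [-0.001  0.016 -0.004] turn units 0.0001
```

>>> send_rows([
  [0,0.012,0,0,0,0,-1],
  [-0.028,0,-0.009,0,0,0,-1],
  [0,0,0,0,0,0,-1],
])

```text
t: 8.1
tool_pos: [0.5348, 0.0677, 0.1155]
orientation: [-3.141, -0.314, -0.221]
force: [0.1, -0.2, 0.5]
opening: 0.264
grip_force: 39.4
```

>>> send_rows([
  [-0.028,0,-0.009,0,0,0,-1],
  [0,0,0,0,0,0,-1],
])

```text
t: 8.3
tool_pos: [0.5338, 0.068, 0.1157]
orientation: [-3.141, -0.315, -0.221]
force: [1.9, -1.0, -0.6]
opening: 0.268
grip_force: 39.4
```

>>> send_rows([
  [-0.028,0,-0.009,0,0,0,-1],
  [0,0,0,0,0,0,-1],
])

```text
t: 8.5
tool_pos: [0.5324, 0.0683, 0.1157]
orientation: [-3.141, -0.315, -0.221]
force: [3.1, -0.2, 0.3]
opening: 0.267
grip_force: 39.4
```

```bash
python3 -c "
from h import *
toL([-9.2,0.2,56],18)"
```

```text
t 8.5 tcp [-15.2   0.7 115.7] tilt 18.04 rest [-1.8e+02 -1.8e+01  1.0e-01] L [-7.5  0.7 56.3] Q [14.5  0.7 63.4] F [3.1 0.5 0.3] M [-0.03 -0.27 -0.04] grip 39.4 0.267
total shift in tool axes now, units [-0.034  0.009 -0.005] turn units -0.0003
```

>>> send_rows([
  [-0.028,0.004,-0.009,0,0,0,-1],
  [0,0,0,0,0,0,-1],
])

```text
t: 8.7
tool_pos: [0.5308, 0.0686, 0.1157]
orientation: [-3.141, -0.315, -0.221]
force: [2.4, -0.6, -0.1]
opening: 0.268
grip_force: 39.4
```

>>> send_rows([
  [-0.016,0,-0.005,0,0,0,-1],
  [0,0,0,0,0,0,-1],
])

```text
t: 8.9
tool_pos: [0.53, 0.0687, 0.1156]
orientation: [-3.141, -0.315, -0.221]
force: [3.4, -0.1, -0.0]
opening: 0.273
grip_force: 39.4
```

```bash
python3 -c "
from h import *
st()"
```

```text
t 8.9 tcp [-17.6   0.5 115.6] tilt 18.03 rest [-1.8e+02 -1.8e+01  1.0e-01] L [-9.9  0.6 56.2] Q [12.1  0.6 63.4] F [ 3.4  0.6 -0. ] M [ 0.15 -0.51  0.02] grip 39.4 0.273
```

```bash
python3 -c "
from h import *
toL([-10.2,0.4,54.5],12)"
```

```text
t 8.9 tcp [-17.6   0.5 115.6] tilt 18.03 rest [-1.8e+02 -1.8e+01  1.0e-01] L [-9.9  0.6 56.2] Q [12.1  0.6 63.4] F [ 3.4  0.6 -0. ] M [ 0.15 -0.51  0.02] grip 39.4 0.273
total shift in tool axes now, units [0.105 0.003 0.06 ] turn units -0.0502
```

>>> send_rows([
  [0.026,0,0.015,0,-0.0125,0,-1],
  [0.026,0,0.015,0,-0.0125,0,-1],
  [0,0,0,0,0,0,-1],
])

```text
t: 9.2
tool_pos: [0.5338, 0.0677, 0.1152]
orientation: [-3.141, -0.262, -0.222]
force: [3.4, -0.7, 2.5]
opening: 0.268
grip_force: 39.7
```

>>> send_rows([
  [0.026,0.002,0.015,0,-0.0125,0,-1],
  [0.026,0.002,0.015,0,-0.0125,0,-1],
  [0,0,0,0,0,0,-1],
])

```text
t: 9.5
tool_pos: [0.5359, 0.067, 0.1141]
orientation: [-3.141, -0.21, -0.222]
force: [2.0, 0.3, 2.5]
opening: 0.267
grip_force: 39.9
```

```bash
python3 -c "
from h import *
toL([-10.4,0.4,51],7)"
```

```text
t 9.5 tcp [-11.4   0.2 114.1] tilt 12.03 rest [-180.  -12.    0.] L [-9.9  0.2 54.2] Q [12.7  0.2 59. ] F [1.9 0.7 2.5] M [ 0.23 -0.38 -0.02] grip 39.9 0.267
total shift in tool axes now, units [ 0.08  -0.004  0.084] turn units -0.0419
```

>>> send_rows([
  [-0.012,0,-0.002,0,0,0,-1],
  [0.02,0,0.021,0,-0.0105,0,-1],
  [0,0,0,0,0,0,-1],
])

```text
t: 9.8
tool_pos: [0.5362, 0.0668, 0.1132]
orientation: [3.142, -0.188, -0.221]
force: [2.1, -0.8, 1.5]
opening: 0.265
grip_force: 39.6
```

>>> send_rows([
  [0.02,0,0.021,0,-0.0105,0,-1],
  [0,0,0,0,0,0,-1],
])

```text
t: 10.0
tool_pos: [0.5375, 0.0665, 0.1123]
orientation: [-3.142, -0.165, -0.221]
force: [3.7, -0.7, 1.1]
opening: 0.267
grip_force: 39.6
```

```bash
python3 -c "
from h import *
st()"
```

```text
t 10.0 tcp [ -9.7   0.  112.3] tilt 9.47 rest [-1.8e+02 -9.5e+00  1.0e-01] L [-11.    0.1  52.4] Q [11.8  0.1 56.1] F [3.7 0.1 1.1] M [ 0.17 -0.76 -0.  ] grip 39.6 0.267
```

```bash
python3 -c "
from h import *
toL([-10.7,0.1,49],4)"
```

```text
t 10.0 tcp [ -9.7   0.  112.3] tilt 9.47 rest [-1.8e+02 -9.5e+00  1.0e-01] L [-11.    0.1  52.4] Q [11.8  0.1 56.1] F [3.7 0.1 1.1] M [ 0.17 -0.76 -0.  ] grip 39.6 0.267
total shift in tool axes now, units [ 0.105 -0.001  0.093] turn units -0.0455
```

>>> send_rows([
  [0.026,0,0.023,0,-0.0114,0,-1],
  [0.026,0,0.023,0,-0.0114,0,-1],
  [0,0,0,0,0,0,-1],
])

```text
t: 10.3
tool_pos: [0.5408, 0.0657, 0.1103]
orientation: [-3.141, -0.116, -0.222]
force: [3.5, -1.0, 0.9]
opening: 0.266
grip_force: 39.7
```

>>> send_rows([
  [0.026,0,0.023,0,-0.0114,0,-1],
  [0.026,0,0.023,0,-0.0114,0,-1],
  [0,0,0,0,0,0,-1],
])

```text
t: 10.6
tool_pos: [0.5435, 0.065, 0.1082]
orientation: [-3.141, -0.069, -0.222]
force: [3.0, 0.1, 1.5]
opening: 0.268
grip_force: 39.6
```

```bash
python3 -c "
from h import *
toL([-10.4,0.1,46],0)"
```

```text
t 10.6 tcp [-3.600e+00 -1.000e-01  1.082e+02] tilt 3.93 rest [-180.    -3.9    0. ] L [-10.6  -0.1  48.6] Q [12.4 -0.  50.2] F [2.9 0.7 1.5] M [ 0.12 -0.77 -0.05] grip 39.6 0.268
total shift in tool axes now, units [ 0.081 -0.003  0.071] turn units -0.0327
```

>>> send_rows([
  [0.026,0,0.024,0,-0.0109,0,-1],
  [0.026,0,0.024,0,-0.0109,0,-1],
  [0.026,0,0.024,0,-0.0109,0,-1],
  [0,0,0,0,0,0,-1],
])

```text
t: 11.0
tool_pos: [0.5473, 0.0642, 0.1046]
orientation: [-3.141, 0.0, -0.222]
force: [2.3, -1.0, 0.3]
opening: 0.265
grip_force: 39.7
```

```bash
python3 -c "
from h import *
st()"
```

```text
t 11.0 tcp [ 3.000e-01 -1.000e-01  1.046e+02] tilt -0.0 rest [-180.    0.    0.] L [-10.7  -0.1  45.7] Q [12.4 -0.1 45.7] F [ 2.4 -0.5  0.3] M [ 0.05 -0.87 -0.06] grip 39.7 0.265
```

>>> send_rows([
  [0,0,0.04,0,0,0,-1],
  [0,0,0.04,0,0,0,-1],
  [0,0,0.04,0,0,0,-1],
  [0,0,0,0,0,0,-1],
])

```text
t: 11.4
tool_pos: [0.5463, 0.0645, 0.0986]
orientation: [3.141, -0.001, -0.221]
force: [3.1, 0.0, -1.7]
opening: 0.268
grip_force: 39.3
```

>>> send_rows([
  [0,0,0.04,0,0,0,-1],
  [0,0,0.04,0,0,0,-1],
  [0,0,0.04,0,0,0,-1],
  [0,0,0,0,0,0,-1],
])

```text
t: 11.8
tool_pos: [0.5465, 0.0645, 0.0926]
orientation: [3.141, -0.001, -0.221]
force: [3.4, -0.6, -1.4]
opening: 0.266
grip_force: 39.4
```

```bash
python3 -c "
from h import *
st()"
```

```text
t 11.8 tcp [-0.5  0.  92.6] tilt 0.06 rest [ 1.8e+02 -1.0e-01  1.0e-01] L [-11.5   0.   33.7] Q [11.6  0.1 33.8] F [ 3.5  0.2 -1.4] M [ 0.07 -0.87 -0.01] grip 39.4 0.266
```

>>> send_rows([
  [0.003,0,0.04,0,0,0,-1],
  [0.003,0,0.04,0,0,0,-1],
  [0.003,0,0.04,0,0,0,-1],
  [0,0,0,0,0,0,-1],
])

```text
t: 12.2
tool_pos: [0.5469, 0.0643, 0.0866]
orientation: [3.141, -0.001, -0.221]
force: [4.0, -0.6, -0.8]
opening: 0.266
grip_force: 39.4
```

>>> send_rows([
  [0,0,0.04,0,0,0,-1],
  [0,0,0.04,0,0,0,-1],
  [0,0,0.04,0,0,0,-1],
  [0,0,0,0,0,0,-1],
])

```text
t: 12.6
tool_pos: [0.5469, 0.0643, 0.0806]
orientation: [3.141, -0.001, -0.221]
force: [3.5, 0.2, -2.4]
opening: 0.265
grip_force: 39.4
```

>>> send_rows([
  [0,0,0.02,0,0,0,-1],
  [0,0,0.02,0,0,0,-1],
  [0,0,0,0,0,0,-1],
])

```text
t: 12.9
tool_pos: [0.5472, 0.0644, 0.0789]
orientation: [3.142, -0.001, -0.221]
force: [2.9, -0.8, -0.5]
opening: 0.267
grip_force: 39.6
```

```bash
python3 -c "
from h import *
st()"
```

```text
t 12.9 tcp [ 0.1  0.1 78.9] tilt 0.08 rest [ 1.8e+02 -1.0e-01  1.0e-01] L [-10.8   0.1  20. ] Q [12.3  0.1 20. ] F [ 3.  -0.2 -0.5] M [ 0.05 -0.86 -0.03] grip 39.6 0.267
```

>>> send_rows([
  [0,0,0.02,0,0,0,-1],
  [0,0,0,0,0,0,-1],
])

```text
t: 13.1
tool_pos: [0.5472, 0.0644, 0.0779]
orientation: [3.142, -0.001, -0.221]
force: [3.8, -0.5, 0.5]
opening: 0.269
grip_force: 39.6
```

>>> send_rows([
  [0,0,0.015,0,0,0,-1],
  [0,0,0,0,0,0,-1],
])

```text
t: 13.3
tool_pos: [0.5472, 0.0644, 0.0772]
orientation: [3.142, -0.001, -0.221]
force: [4.3, -0.3, 0.8]
opening: 0.27
grip_force: 39.6
```

>>> send_rows([
  [0,0,0.01,0,0,0,-1],
  [0,0,0,0,0,0,-1],
])

```text
t: 13.5
tool_pos: [0.5472, 0.0644, 0.0769]
orientation: [3.142, -0.002, -0.221]
force: [2.8, -1.7, 3.2]
opening: 0.267
grip_force: 40.0
```

>>> send_rows([
  [0,0,0.008,0,0,0,-1],
  [0,0,0,0,0,0,-1],
])

```text
t: 13.7
tool_pos: [0.5473, 0.0644, 0.0768]
orientation: [-3.142, -0.002, -0.221]
force: [1.3, -1.4, 8.3]
opening: 0.267
grip_force: 40.8
```

>>> send_rows([
  [0,0,0.008,0,0,0,-1],
  [0,0,0,0,0,0,-1],
])

```text
t: 13.9
tool_pos: [0.5474, 0.0643, 0.0768]
orientation: [-3.142, -0.002, -0.221]
force: [0.6, -1.6, 12.7]
opening: 0.271
grip_force: 41.4
```

>>> send_rows([
  [0,0,-0.004,0,0,0,-1],
  [0,0,0,0,0,0,0.2],
  [0,0,0,0,0,0,0.2],
  [0,0,0,0,0,0,0.2],
  [0,0,0,0,0,0,0.2],
  [0,0,0,0,0,0,0.2],
  [0,0,0,0,0,0,0.2],
])

```text
t: 14.6
tool_pos: [0.5471, 0.0643, 0.076]
orientation: [3.141, -0.001, -0.221]
force: [-0.3, 0.4, 0.6]
opening: 0.602
grip_force: 0.0
```

>>> send_rows([
  [0,0,-0.2,0,0,0,0.2],
  [0,0,-0.5,0,0,0,0.2],
  [0,0,-0.6,0,0,0,0.2],
  [0,0,-0.6,0,0,0,0.2],
  [0,0,-0.6,0,0,0,0.2],
  [-0.7,0,0,0,0,0,0.2],
  [-0.7,0,0,0,0,0,0.2],
  [0,0,0,0,0,0,0.2],
  [0,0,0,0,0,0,0.2],
])

```text
t: 15.5
tool_pos: [0.4785, 0.0799, 0.202]
orientation: [-3.141, -0.003, -0.22]
force: [0.3, -0.5, -0.3]
opening: 0.601
grip_force: 0.0
```

Run:
```python
from h import *
st(); snap('wrist','w4'); snap('side','s4')
a=cv2.imread('pics/w4.png');b=cv2.imread('pics/s4.png')
l=cv2.resize(a[0:240,170:350],(450,600),interpolation=cv2.INTER_CUBIC)
r=cv2.resize(b[200:340,240:320],(343,600),interpolation=cv2.INTER_CUBIC)
cv2.imwrite('pics/c4.png',np.hstack([l,r]))
```

```text
t 15.5 tcp [-7.02e+01  1.00e-01  2.02e+02] tilt 0.16 rest [-1.8e+02 -2.0e-01  1.0e-01] L [-8.110e+01  1.000e-01  1.431e+02] Q [-5.800e+01  1.000e-01  1.431e+02] F [ 0.4 -0.5 -0.3] M [ 0.07 -0.04  0.02] grip 0.0 0.601
wrist {'fx': 363.9633479510893, 'fy': 363.9633479510893, 'cx': 275.86618859225376, 'cy': 209.1517474231779} [[-0.219, 0.927, 0.304, 0.559], [-0.976, -0.208, -0.069, 0.062], [-0.001, -0.312, 0.95, 0.344], [0.0, 0.0, 0.0, 1.0]]
side {'fx': 447.04701124951555, 'fy': 447.04701124951555, 'cx': 287.9132931933725, 'cy': 212.35195013152713} [[-0.967, 0.146, -0.209, 0.412], [-0.255, -0.541, 0.801, 0.582], [0.004, 0.828, 0.56, 0.555], [0.0, 0.0, 0.0, 1.0]]
```

View pics/c4.png

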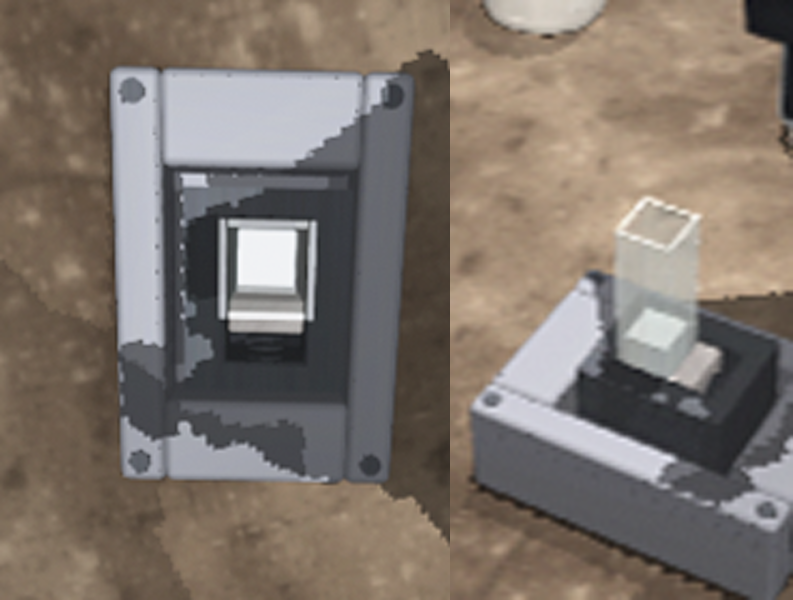

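The cuvette stands upright in the well against the back wall with the pad pushed back. I'll check the rim height by triangulation.

Run:
```python
from h import *
W=lambda u,v:(170+u/2.5,v/2.5)
S=lambda u,v:(240+(u-450)/4.2875,200+v/4.2857)
for w,s in [((219,220),(615,232)),((316,221),(646,198)),((313,320),(700,216)),((221,318),(660,250))]:
    o1,r1=ray('w4',*W(*w));o2,r2=ray('s4',*S(*s))
    k=np.linalg.lstsq(np.c_[r1,-r2],o2-o1,rcond=None)[0]; p=o1+r1*k[0];q=o2+r2*k[1];print(np.round((p+q)/2,4),np.round((p-q)*1e3,1))
```

```text
[0.5613 0.0724 0.1186] [2.4 0.6 0.1]
[0.556  0.0501 0.118 ] [ 2.7  0.8 -0.1]
[0.534  0.0555 0.1183] [ 2.1  0.7 -0.2]
[0.5412 0.0778 0.119 ] [-1.5 -0.5  0.1]
```

The rim is at about 0.119 m against an expected 0.120 m, so the cuvette is fully home and upright.

```bash
python3 -c "
from rig import *
print(sign_off())"
```

```text
the job is handed in; nothing more can be done
None
```

The cuvette is upright and at the bottom of the well, released, with the robot clear; it took about 15.5 s of the 67 s, the highest force reading after a move was about 13 N, and the bottles, jar and dish were not touched.

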